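Raise the cabinet sash to its mark and start the blower

TASK

Push the clear sliding window of the small sterile-work cabinet up from beneath its lip until the red pointer on the window is level with the white line on the green clip, and leave it there. Then press the green start button on the small white box fully down and let it go. Only push and press, with the fingertips: do not pinch the lip, and do not pick up or shift anything else.

Things in the scene. Friction and masses are not known exactly. Their poses are not given: they have to be found in the camera images.
- cabinet: white sterile-work cabinet fixed to the bench, 320 mm wide (its y), 200 mm deep (its x), 460 mm high; origin on its underside, midway across, 120 mm behind its front, its -x axis points out of its front, roughly towards the robot. The window's clear panel stands 124 mm in front of the origin and runs in two aluminium guide rails
- sash_panel (a joint): height of the clear window above its lowest position, 0 to 0.19 m, grows upward. The window is counterweighted: it stays wherever it is left and takes about 4 N up or down to move, a little more when moved fast
- lip_edge (a point): middle of the lower front edge of the window's lip; moves with the window. The lip is a level ledge, 180 mm wide (along the cabinet's y), that sticks out 50 mm in front of the clear panel, free space beneath; at joint 0 its underside is 90 mm above the bench. Axes parallel to the cabinet's
- lip_under: lower layer of the lip, black rubber strip 50 x 180 x 8 mm, whose underside is what gets pushed; origin at the middle of its underside's rear edge, at the panel
- lip_cover: upper layer of the lip, bare aluminium strip 38 x 176 x 6 mm lying on the rubber and set back 12 mm from its front edge; origin at the middle of its underside's rear edge
- pointer (a point): tip of the red pointer, a level bar 43 mm long and 4 mm high on the window's left edge as the robot sees it, reaching out in front of the left guide rail and the clip, 60 mm above the lip's underside; moves with the window
- mark_clip: green clip 22 mm wide and 16 mm high on the front of the left guide rail, with a 3 mm white line across its middle; origin on its back face, at the height of the white line. It differs in height from run to run
- start_button (a joint): travel of the start button, 0 (up) to 0.006 m (fully down), springs back; about 5 N presses it fully down
- start_button_top (a point): centre of the top of the round green start button, 32 mm across, facing up; it moves down when pressed. 56 mm above the bench, in a round grey housing on the start box
- start_box: white control box with the start button on its top, 80 x 70 x 34 mm, fixed to the bench in front of the cabinet, to the left or to the right; origin at the centre of its underside
- tips: bystander: pipette tip box with a blue base, 91 x 118 x 74 mm; origin at the centre of its underside
- dish: bystander: petri dish, 61 mm across and 15 mm high; origin at the centre of its underside
- pen: bystander: marker pen with a red cap, 134 mm long, 15 mm thick, lying pointing away from the robot; origin at the middle of its underside
- cup: bystander: small clear beaker, 46 mm across and 59 mm high, right of the cabinet; origin at the centre of its underside
- tube: bystander: upright tube with an orange cap, 34 mm across and 108 mm high, right of the cabinet; origin at the centre of its underside
- flask: bystander: small culture flask with a red cap lying flat, 101 x 50 x 26 mm, left of the cabinet; origin at the centre of its underside

How it is judged:
By the outcome, as a careful person would: the job done as asked, in the order asked, and still so for the second after the job is handed in, with the robot touching nothing.
It also fails if it takes over 51 s, if anything falls off the work surface, if the arm or the gripper's body presses on something with over 40 N, if the wrist force passes 120 N, or if a joint passes its speed limit or range.

ROBOT

A 6-joint arm with a two-finger parallel gripper is mounted at the origin on a cart in front of the work surface, level with it; the furniture and walls round the work are solid. World frame = base frame: x ahead of the robot, y to its left, z up, the work surface at z = 0. Lengths are in m, angles in degrees, forces in N, time in s.
With the tool pointing down it reaches from about 0.4 to 0.825 m from the base axis. Payload 7 kg.
Tool frame: the origin (TCP) lies on the centre line of the jaws, within the pads' length; the fingertips stand 22 mm ahead of it and the grasp point (between the pads) lies 3 mm ahead of it; z points along the fingers, y is the line along which they close (so a half turn about z gives the same grasp; the last joint's range is limited). The gripper opens to 88 mm and grips with 3 to 60 N. Pads are 19 mm wide; open, the fingers measure 130 mm over their backs; the gripper's body (78 mm by 193 mm) begins 47 mm behind the grasp point.
Start: joints at [86.58, 20.546, 0.682, 0, -70.136, -16.507], TCP at [0.23, 0.635, 0.249] pointing down, gripper open.
Joint ranges: [-176.03, 176.03], [-82.01, 121.73], [-58.28, 71.71], [-173.87, 95.51], [-174.79, -0.11], [-173.66, 173.66]. Speed limits (degrees/s): [136.94, 136.94, 172.46, 180, 180, 180].

INTERFACE

Orientations are given as [roll, pitch, yaw] about the fixed x, y, z axes, in that order (R = Rz(yaw) Ry(pitch) Rx(roll)).
In Python, from plant import get_state, cams, r gives the robot as it stands.
- The arm moves only by the tool apply_moves, never from a script. Its argument "targets" is a list of rows, each an object with "dp": the shift along the world's x, y, z in m, a list of three; "yaw": the turn about the world's z in degrees. In form: [{"dp": [x, y, z], "yaw": yaw}, ...]. A call has 1 to 20 rows; each row is the pose to reach, as a shift and turn from the pose commanded when the call began; what a row does not reach only later rows make up. A row lasts 1/12 s, in which the tool goes at most 41.7 mm and 7.16 degrees, less where a joint would pass 70% of its speed; a pose out of reach is approached as far as the arm can. A call with a gripper value outside its range is refused whole. "grip" is the gripper command: -1 is fully open, 1 is shut, values between are in proportion, set as the call begins (left out, the last holds). The fingers move at their own pace and stop on an object; "squeeze" is the grip in N (left out, the last holds). Time passes only in rows, so rows that repeat a pose let the fingers close. It gives the time, the measured TCP pose, the force, the opening and the grip force at its end, in the units of the state.
- get_state(): the state, without advancing time (a new reading comes with each control period).
- cams.capture(name): name is "side" or "top"; returns a dict with "image" (400x640x3 uint8, red, green, blue), "range_z" (400x640 float32, m along the optical axis (not along the pixel's ray), 0 where there is no reading), "fx", "fy", "cx", "cy" (pixels), "R" (3x3) and "t" (3): a world point X has camera coordinates R X + t. Camera axes: x right, y down, z forward; pixel columns grow to the right and rows downward; lengths in m; the calibration is good to about 2 mm. A picture is of the moment at which its call begins.
- r.close_job(): hands the job in; it is judged then, once.
The state is a dict: "time_s": time; "joints": joint angles; "qd": joint speeds; "joint_torque": joint torques, N m; "tcp_pos": TCP position; "eef_rot": TCP orientation; "contact_force": force on the tool from outside, world axes, zero at the start; "moment": the same for the moment, N m; "gripper_width": finger opening in m; "gripper_force": force on a finger pad.
Only numpy, scipy, OpenCV 4.12 (cv2) and the standard library are available. Lean on these libraries where they do the work, as an engineer would, in place of code of your own. Each camera call takes 0.05 s, during which the arm holds its last target. There are 200 camera calls.

## Working session

There is one attempt and no reset: what is moved stays moved. The work goes in short steps, Python scripts to look and compute and a tool call to move; the robot and the scene stay as the last step left them, time stands still between calls to the robot, and variables do not carry over. Pictures are saved under pics/ and viewed, at most 10 in all, crops included, and the job is handed in when it is done.

Besides the shell and the picture viewer there is one more tool, called as name(argument=value, ...) on one line, values as JSON. apply_moves: Moves the arm, as the interface text tells. Its arguments: {"type":"object","properties":{"targets":{"type":"array","items":{"type":"object","properties":{"dp":{"type":"array","items":{"type":"number"}},"yaw":{"type":"number"}}}},"grip":{"type":"number"},"squeeze":{"type":"number"}},"required":["targets"]}

```bash
mkdir -p pics; ls; python3 - <<'E'
from plant import get_state,cams,r
import cv2,numpy as np
for n in("side","top"):
    c=cams.capture(n); cv2.imwrite(f"pics/{n}0.png",c["image"][:,:,::-1]); np.savez(f"{n}0.npz",**c)
    print(n,c["fx"],c["cx"],c["cy"],(-c["R"].T@c["t"]).round(3),c["R"][2].round(2))
print(get_state())
E
```

```text
pics
side 441.3265736148827 320.6805769767906 197.72520672759978 [-0.156 -0.317  1.011] [ 0.62  0.36 -0.7 ]
top 448.317551888099 318.60488675492934 204.1422732995114 [0.297 0.121 1.583] [ 0.2  -0.02 -0.98]
{'time_s': 0.1, 'joints': array([ 8.65789236e+01,  2.05868165e+01,  6.38257842e-01, -1.61394109e-02,
       -7.01380470e+01, -1.65062213e+01]), 'qd': array([ 0.06517487,  0.00815256,  0.16766326,  0.05954767,  0.00625147,
       -0.05648993]), 'joint_torque': array([-1.31712888e-03, -5.84164810e+01,  2.93750006e+01,  7.01553270e+00,
        1.01078750e-02, -5.72300632e-05]), 'tcp_pos': array([0.22995884, 0.6341731 , 0.24772139]), 'eef_rot': array([ 1.79912652e+02, -1.00607382e-02, -1.99327850e+01]), 'contact_force': array([-0.04637106,  0.42825106, -0.25080459]), 'moment': array([ 0.01677552, -0.00634341, -0.0261223 ]), 'gripper_force': 0.0, 'gripper_width': 0.0880446430464467}
```

View pics/side0.png

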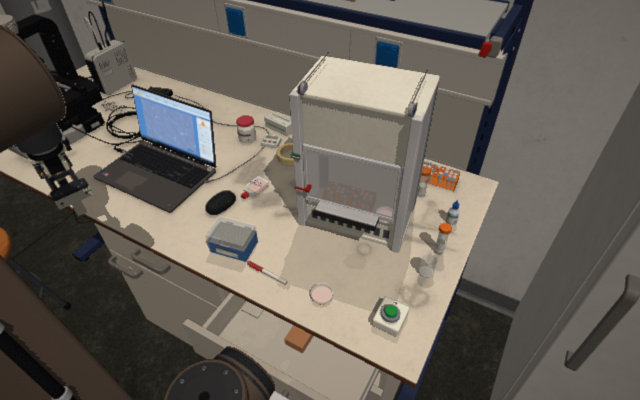

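View pics/top0.png

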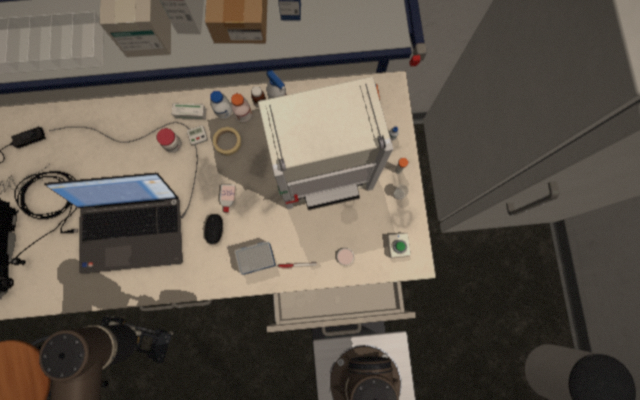

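The side view shows the cabinet with its red pointer near (303,188), the lip near (345,220) and the start button at (390,313). The top view has the lip at (332,197) and the button at (400,246). I'll zoom in and measure.

```bash
cat > h.py <<'E'
import numpy as np,cv2
def load(n): return dict(np.load(n+".npz"))
def px(c,X):
    p=c["R"]@np.array(X)+c["t"]; return np.array([c["fx"]*p[0]/p[2]+c["cx"],c["fy"]*p[1]/p[2]+c["cy"]])
def ray(c,u,v):
    d=c["R"].T@np.array([(u-c["cx"])/c["fx"],(v-c["cy"])/c["fy"],1.]); return -c["R"].T@c["t"],d
def dep(c,u,v):
    o,d=ray(c,u,v); return o+d*c["range_z"][int(round(v)),int(round(u))]
def cloud(c):
    v,u=np.mgrid[0:400,0:640]; z=c["range_z"]
    P=np.stack([(u-c["cx"])/c["fx"]*z,(v-c["cy"])/c["fy"]*z,z],-1)
    return (P-c["t"])@c["R"]
E
python3 - <<'E'
from h import *
s=load("side0");t=load("top0")
a=cv2.resize(s["image"][135:255,280:440],None,fx=5,fy=5,interpolation=cv2.INTER_CUBIC)
cv2.imwrite("pics/s0c.png",a[:,:,::-1])
b=cv2.resize(t["image"][160:270,260:420],None,fx=5,fy=5,interpolation=cv2.INTER_CUBIC)
cv2.imwrite("pics/t0c.png",b[:,:,::-1])
for n,c in(("s",s),("t",t)):
    h=cv2.cvtColor(c["image"],cv2.COLOR_RGB2HSV); P=cloud(c)
    for nm,m in(("green",(h[...,0]>45)&(h[...,0]<90)&(h[...,1]>90)&(h[...,2]>40)),("red",((h[...,0]<6)|(h[...,0]>174))&(h[...,1]>150)&(h[...,2]>70))):
        k,l,st,ce=cv2.connectedComponentsWithStats(m.astype(np.uint8))
        for i in range(1,k):
            if st[i,4]>8 and 200<ce[i,0]<460: print(n,nm,st[i],ce[i].round(1),np.median(P[l==i],0).round(3))
E
```

```text
s green [292 153   7   3   9] [294.7 154.3] [0.605 0.201 0.282]
s green [385 305  13  12 124] [390.6 310.6] [ 0.433 -0.168  0.055]
s red [237 116  16  10 128] [244.6 120.7] [0.887 0.607 0.087]
s red [295 185  16   7  48] [304.4 188.1] [0.601 0.171 0.173]
s red [242 192   7   6  31] [244.9 194.7] [0.626 0.423 0.016]
s red [248 262  14   9  55] [254.6 266. ] [0.406 0.229 0.01 ]
t green [396 242   9   9  59] [400.1 245.9] [ 0.435 -0.168  0.055]
t red [410  55  10  11  75] [415.2  59.8] [ 0.842 -0.17   0.568]
t red [292 195   6   7  20] [295.4 198.6] [0.605 0.169 0.177]
t red [224 207   4   5  18] [225.7 209. ] [0.629 0.424 0.018]
t red [279 265  13   2  22] [285.  265.4] [0.41  0.231 0.011]
```

View pics/s0c.png

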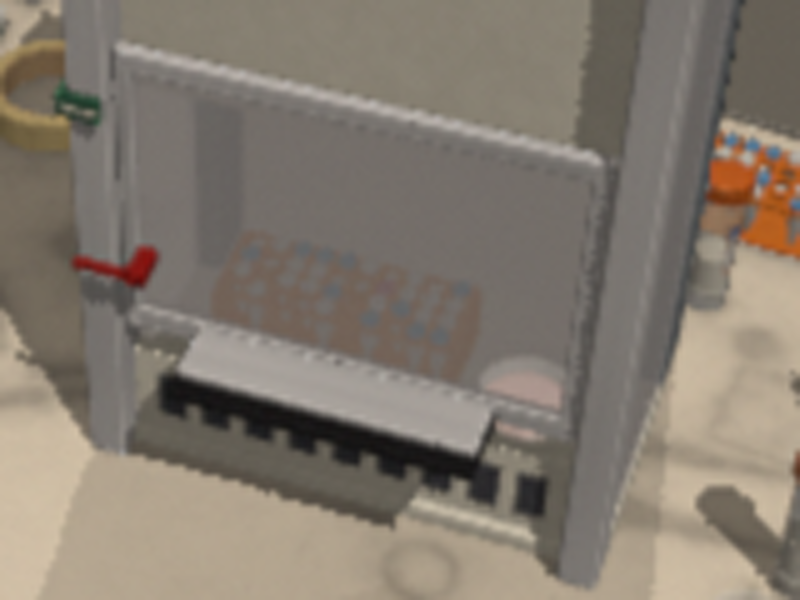

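View pics/t0c.png

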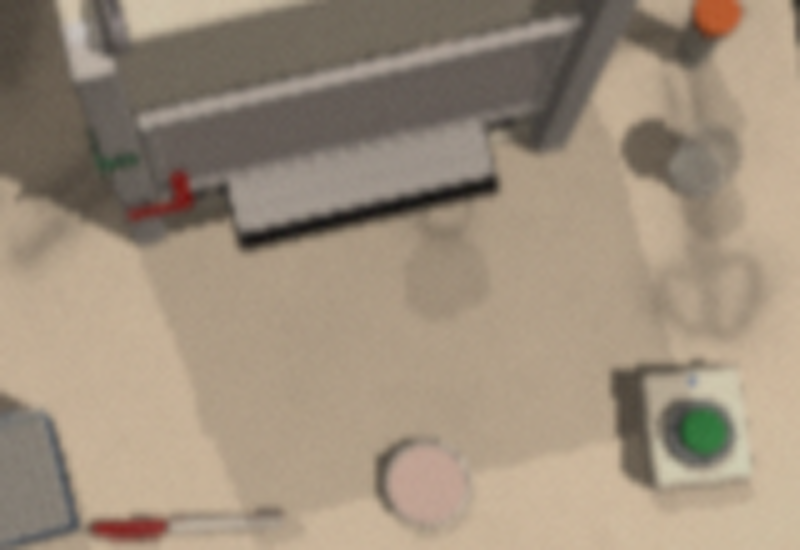

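Side crop: the pointer is at about px (295–311,188), clip line about (295,155.5), and the rubber's lower front corners about (312,217) and (374,230). Top crop: lip front corners are about (308.5,208.5) and (359,197), and the button is at (400,246). I'll triangulate these.

```bash
cat >> h.py <<'E'
def tri(c1,p1,c2,p2):
    o1,d1=ray(c1,*p1);o2,d2=ray(c2,*p2)
    k=np.linalg.lstsq(np.stack([d1,-d2],1),o2-o1,rcond=None)[0]
    a,b=o1+k[0]*d1,o2+k[1]*d2
    return ((a+b)/2).round(4),round(float(np.linalg.norm(a-b)),4)
E
python3 - <<'E'
from h import *
s=load("side0");t=load("top0")
S=lambda x,y:(x/5+280-.4,y/5+135-.4); T=lambda x,y:(x/5+260-.4,y/5+160-.4)
for n,a,b in(("lipL top-edge",S(163,380),T(240,240)),("lipR",S(478,462),T(497,183)),("ptr left",S(76,264),T(130,215)),("ptr right",S(155,252),T(180,175)),("clip",S(78,104),T(118,160)),("btn",(390.6,310.6),(400.1,245.9))):
    print(n,tri(s,a,t,b))
# cover top plane from both clouds
for c in(s,t):
    P=cloud(c); m=(abs(P[...,0]-.6)<.08)&(abs(P[...,1]-.07)<.12)&(P[...,2]>.09)&(P[...,2]<.15)
    Q=P[m]; print(len(Q),np.histogram(Q[:,2],12))
# depth of clip / pointer / rail columns in side view
for v in range(146,200,3): print(v,[tuple(dep(s,u,v).round(3)) for u in(294,298,301)])
E
```

```text
lipL top-edge (array([0.5825, 0.1363, 0.1224]), 0.0067)
lipR (array([ 0.6073, -0.0412,  0.123 ]), 0.0019)
ptr left (array([0.5981, 0.2033, 0.1683]), 0.0021)
ptr right (array([0.6213, 0.1672, 0.1741]), 0.0017)
clip (array([0.6092, 0.2017, 0.276 ]), 0.0027)
btn (array([ 0.4352, -0.168 ,  0.051 ]), 0.0013)
1635 (array([  3,   1,   2,  31, 152, 288, 610, 177,  92, 101,  81,  97]), array([0.09449037, 0.09911041, 0.10373045, 0.10835049, 0.11297053,
       0.11759057, 0.12221061, 0.12683065, 0.13145069, 0.13607073,
       0.14069076, 0.1453108 , 0.14993084]))
966 (array([  1,   0,   0,   8,  72, 224, 374, 183,  37,  24,  20,  23]), array([0.09171953, 0.09656936, 0.1014192 , 0.10626903, 0.11111886,
       0.1159687 , 0.12081853, 0.12566836, 0.1305182 , 0.13536803,
       0.14021786, 0.1450677 , 0.14991753]))
146 [(np.float64(0.612), np.float64(0.207), np.float64(0.303)), (np.float64(0.614), np.float64(0.196), np.float64(0.306)), (np.float64(0.617), np.float64(0.188), np.float64(0.306))]
149 [(np.float64(0.613), np.float64(0.209), np.float64(0.292)), (np.float64(0.612), np.float64(0.195), np.
[... 2267 characters left out ...]
), np.float64(0.311), np.float64(-0.003)), (np.float64(0.598), np.float64(0.194), np.float64(0.17)), (np.float64(0.598), np.float64(0.184), np.float64(0.175))]
191 [(np.float64(0.73), np.float64(0.3), np.float64(0.001)), (np.float64(0.61), np.float64(0.203), np.float64(0.144)), (np.float64(0.614), np.float64(0.195), np.float64(0.145))]
194 [(np.float64(0.718), np.float64(0.292), np.float64(0.001)), (np.float64(0.61), np.float64(0.204), np.float64(0.132)), (np.float64(0.612), np.float64(0.194), np.float64(0.135))]
197 [(np.float64(0.705), np.float64(0.285), np.float64(0.002)), (np.float64(0.609), np.float64(0.203), np.float64(0.121)), (np.float64(0.611), np.float64(0.194), np.float64(0.124))]
```

Measurements, checked against the given sizes:
- **Lip:** 179 mm wide, with its front edge middle at about (0.595, 0.048), cabinet yaw about +8° and underside at z ≈ 0.110.
- **Pointer:** z ≈ 0.171, which fits lip + 60 mm.
- **Clip line:** z ≈ 0.276, so the window has to rise about 0.105 m.
- **Button:** (0.435, −0.168, 0.055).

The interface keeps the tool pointing down. So the fingertips have to bear on the lip's protruding rubber edge from in front and below, and carry it up. I'll close the fingers, turn to yaw 8° and go in front of the lip.

apply_moves(grip=1, squeeze=10, targets=[{"dp": [0.007,-0.015,0],"yaw": 1},{"dp": [0.02,-0.043,0],"yaw": 3},{"dp": [0.037,-0.08,0],"yaw": 5},{"dp": [0.054,-0.116,0],"yaw": 7},{"dp": [0.071,-0.152,0],"yaw": 9},{"dp": [0.088,-0.188,0],"yaw": 11},{"dp": [0.105,-0.224,0],"yaw": 13},{"dp": [0.122,-0.26,0],"yaw": 15},{"dp": [0.139,-0.296,0],"yaw": 17},{"dp": [0.156,-0.332,0],"yaw": 19},{"dp": [0.173,-0.368,0],"yaw": 21},{"dp": [0.19,-0.404,0],"yaw": 23},{"dp": [0.207,-0.44,0],"yaw": 25},{"dp": [0.224,-0.476,0],"yaw": 26},{"dp": [0.241,-0.512,0],"yaw": 27},{"dp": [0.258,-0.548,0],"yaw": 28},{"dp": [0.273,-0.58,0],"yaw": 28},{"dp": [0.283,-0.6,0],"yaw": 28},{"dp": [0.287,-0.608,0],"yaw": 28},{"dp": [0.287,-0.608,0],"yaw": 28}])

```text
time_s: 1.77
tcp_pos: [0.5174, 0.0249, 0.248]
eef_rot: [180.0, 0.1, 7.9]
contact_force: [0.8, -0.9, -0.1]
gripper_width: 0.0004
gripper_force: 0.0
```

apply_moves(targets=[{"dp": [0,0,-0.015],"yaw": 0},{"dp": [0,0,-0.045],"yaw": 0},{"dp": [0,0,-0.08],"yaw": 0},{"dp": [0,0,-0.11],"yaw": 0},{"dp": [0,0,-0.129],"yaw": 0},{"dp": [0,0,-0.129],"yaw": 0},{"dp": [0,0,-0.129],"yaw": 0}])

```text
time_s: 2.35
tcp_pos: [0.5165, 0.0272, 0.1192]
eef_rot: [180.0, 0.1, 8.1]
contact_force: [0.9, 0.9, 1.1]
gripper_width: 0.0004
gripper_force: 0.0
```

```bash
python3 - <<'E'
from plant import get_state,cams
from h import *
s=get_state(); print({k:np.round(s[k],3) for k in("time_s","joints","tcp_pos","eef_rot","contact_force","gripper_width")})
for n in("side","top"):
    c=cams.capture(n); np.savez(n+"1.npz",**c)
    if n=="side": a=c["image"][130:260,270:430]
    else: b=c["image"][150:280,260:420]
cv2.imwrite("pics/both1.png",cv2.resize(np.vstack([a,b]),None,fx=2.3,fy=2.3,interpolation=cv2.INTER_CUBIC)[:,:,::-1])
t=load("top0");P=cloud(t)
print("z near button");print((P[236:258:2,390:412:2,2]*1000).round().astype(int))
E
```

```text
{'time_s': np.float64(2.35), 'joints': array([ 2.4787e+01,  1.3062e+01, -2.8835e+01,  1.0000e-02, -4.8230e+01,
        7.3349e+01]), 'tcp_pos': array([0.516, 0.027, 0.119]), 'eef_rot': array([1.79957e+02, 1.20000e-01, 8.14200e+00]), 'contact_force': array([0.892, 0.948, 1.082]), 'gripper_width': np.float64(0.0)}
z near button
[[  25   30   32   31   33   33   33   33   28   -1   -4]
 [  31   36   34   34   29   31   27   34   35    2   -1]
 [  31   35   28   33   40   42   40   32   30   30   -1]
 [  31   31   30   44   43   61   50   47   34   37    3]
 [  39   35   50   52   55   52   54   52   41   30   -6]
 [  27   39   49   54   50   53   60   51   45   34   -2]
 [  35   33   38   50   59   56   55   52   38   36   -1]
 [  32   31 1583   42   54   55   49   50   33   29   -4]
 [  28   31   35   44   47   45   42   43   34   37   -5]
 [  29   26   29   37   25   25   35   29   25   34   34]
 [  24   34   31   24   36   33   30   38   28   17    6]]
```

View pics/both1.png

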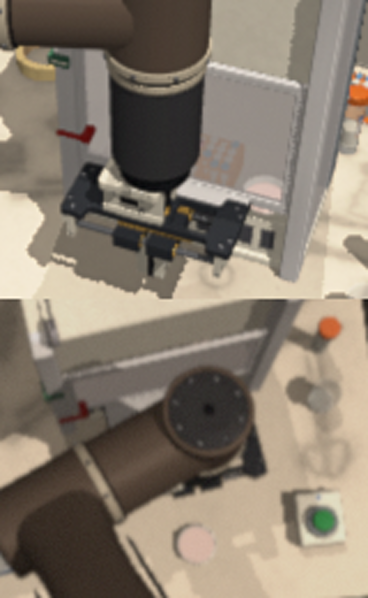

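The arm stands in front of the lip with the fingers closed at (140,245) in the upper half. The pointer is visible at (75,133) and the clip at (60,60). The button housing is about 44 mm high, so a pressed button at 50 mm clears it. Now I'll approach the lip edge.

apply_moves(targets=[{"dp": [0.015,0.002,0],"yaw": 0},{"dp": [0.035,0.005,0],"yaw": 0},{"dp": [0.05,0.007,0],"yaw": 0},{"dp": [0.055,0.0077,0],"yaw": 0},{"dp": [0.058,0.008,0],"yaw": 0},{"dp": [0.06,0.0083,0],"yaw": 0},{"dp": [0.062,0.0086,0],"yaw": 0},{"dp": [0.062,0.0086,0],"yaw": 0},{"dp": [0.062,0.0086,0],"yaw": 0}])

```text
time_s: 3.2
tcp_pos: [0.5787, 0.0351, 0.1198]
eef_rot: [-180.0, -0.0, 8.1]
contact_force: [-0.4, 0.0, -0.8]
gripper_width: 0.0002
gripper_force: 0.0
```

apply_moves(targets=[{"dp": [0.002,0.0003,0],"yaw": 0},{"dp": [0.004,0.0006,0],"yaw": 0},{"dp": [0.004,0.0006,0],"yaw": 0},{"dp": [0.004,0.0006,0],"yaw": 0}])

```text
time_s: 3.53
tcp_pos: [0.5807, 0.0353, 0.1189]
eef_rot: [180.0, 0.3, 8.0]
contact_force: [-5.4, 0.8, 2.5]
gripper_width: 0.0002
gripper_force: 3.4
```

Contact, about 5 N. I'll press a little harder.

apply_moves(targets=[{"dp": [0.002,0.0003,0],"yaw": 0},{"dp": [0.004,0.0006,0],"yaw": 0},{"dp": [0.004,0.0006,0],"yaw": 0},{"dp": [0.004,0.0006,0],"yaw": 0}])

```text
time_s: 3.87
tcp_pos: [0.5809, 0.0353, 0.1172]
eef_rot: [180.0, 0.7, 8.0]
contact_force: [-16.4, 3.0, 3.3]
gripper_width: 0.0003
gripper_force: 7.9
```

apply_moves(targets=[{"dp": [0.001,0,0.002],"yaw": 0},{"dp": [0.002,0,0.005],"yaw": 0},{"dp": [0.002,0,0.008],"yaw": 0},{"dp": [0.002,0,0.011],"yaw": 0},{"dp": [0.002,0,0.014],"yaw": 0},{"dp": [0.002,0,0.017],"yaw": 0},{"dp": [0.002,0,0.02],"yaw": 0},{"dp": [0.002,0,0.02],"yaw": 0}])

```text
time_s: 4.53
tcp_pos: [0.581, 0.0353, 0.136]
eef_rot: [-180.0, 0.9, 7.9]
contact_force: [-20.9, 4.1, 1.5]
gripper_width: 0.0004
gripper_force: 10.1
```

```bash
cat >> h.py <<'E'
def redpx(c):
    h=cv2.cvtColor(c["image"],cv2.COLOR_RGB2HSV)
    m=((h[...,0]<6)|(h[...,0]>174))&(h[...,1]>150)&(h[...,2]>70)
    out=[]
    k,l,st,ce=cv2.connectedComponentsWithStats(m.astype(np.uint8)); P=cloud(c)
    for i in range(1,k):
        if st[i,4]>8 and 285<ce[i,0]<325 and 120<ce[i,1]<215: out.append((st[i].tolist(),ce[i].round(1).tolist(),np.median(P[l==i],0).round(3).tolist()))
    return out
E
python3 - <<'E'
from plant import cams
from h import *
for n in("side","top"): print(redpx(cams.capture(n)))
E
```

```text
[([295, 181, 16, 7, 45], [304.3, 183.9], [0.601, 0.171, 0.189])]
[]
```

The lip is following the fingertips: the pointer has risen about 17 mm. Continuing.

apply_moves(targets=[{"dp": [0,0,0.002],"yaw": 0},{"dp": [0,0,0.005],"yaw": 0},{"dp": [0,0,0.009],"yaw": 0},{"dp": [0,0,0.013],"yaw": 0},{"dp": [0,0,0.017],"yaw": 0},{"dp": [0,0,0.021],"yaw": 0},{"dp": [0,0,0.025],"yaw": 0},{"dp": [0,0,0.029],"yaw": 0},{"dp": [0,0,0.033],"yaw": 0},{"dp": [0,0,0.037],"yaw": 0},{"dp": [0,0,0.041],"yaw": 0},{"dp": [0,0,0.045],"yaw": 0},{"dp": [0,0,0.049],"yaw": 0},{"dp": [0,0,0.053],"yaw": 0},{"dp": [0,0,0.057],"yaw": 0},{"dp": [0,0,0.06],"yaw": 0},{"dp": [0,0,0.06],"yaw": 0}])

```text
time_s: 6.05
tcp_pos: [0.581, 0.0353, 0.1959]
eef_rot: [-180.0, 1.0, 8.0]
contact_force: [-23.0, 3.6, 1.2]
gripper_width: 0.0006
gripper_force: 11.0
```

```bash
python3 - <<'E'
from plant import cams
from h import *
for n in("side","top"):
    c=cams.capture(n); print(redpx(c)); np.savez(n+"2.npz",**c)
E
```

```text
[([293, 164, 17, 8, 51], [303.4, 167.4], [0.6, 0.171, 0.249])]
[]
```

```bash
python3 - <<'E'
from h import *
n=np.array([.990,.138,0])
for f in("side0","side2"):
    c=load(f); im=c["image"].astype(int)
    a=cv2.resize(c["image"][145:195,285:320],None,fx=10,fy=10,interpolation=cv2.INTER_CUBIC)
    globals()[f]=a
    for u in range(292,300):
        r=im[:,u,0]-(im[:,u,1]+im[:,u,2])/2; g=im[:,u,1]-(im[:,u,0]+im[:,u,2])/2
        v=np.arange(150,195)
        def cen(w):
            w=np.clip(w[150:195]-15,0,None); return (v*w).sum()/w.sum() if w.sum()>20 else np.nan
        rv,gv=cen(r),cen(g)
        def hit(vv,d):
            o,k=ray(c,u,vv); return (o+k*(d-o@n)/(k@n)).round(4)
        print(f,u,round(rv,2),round(gv,2),"ptr",hit(rv,.619),"clip",hit(gv,.6255))
cv2.imwrite("pics/cmp.png",np.hstack([side0,side2])[:,:,::-1])
E
```

```text
side0 292 161.82 152.76 ptr [0.5965 0.2064 0.2609] clip [0.6027 0.2085 0.2864]
side0 293 162.11 nan ptr [0.5969 0.2035 0.2608] clip [nan nan nan]
side0 294 187.15 nan ptr [0.5965 0.2061 0.169 ] clip [nan nan nan]
side0 295 187.0 nan ptr [0.597  0.203  0.1706] clip [nan nan nan]
side0 296 187.03 nan ptr [0.5974 0.1999 0.1715] clip [nan nan nan]
side0 297 187.06 nan ptr [0.5978 0.1968 0.1724] clip [nan nan nan]
side0 298 187.48 nan ptr [0.5982 0.1938 0.1718] clip [nan nan nan]
side0 299 187.93 nan ptr [0.5987 0.1908 0.1711] clip [nan nan nan]
side2 292 166.66 153.17 ptr [0.5963 0.2075 0.2437] clip [0.6027 0.2086 0.285 ]
side2 293 167.06 153.76 ptr [0.5967 0.2046 0.2432] clip [0.6031 0.2058 0.2838]
side2 294 169.14 nan ptr [0.5971 0.202  0.2366] clip [nan nan nan]
side2 295 167.59 154.43 ptr [0.5975 0.1987 0.2431] clip [0.6039 0.2002 0.2832]
side2 296 166.65 154.74 ptr [0.598  0.1956 0.2474] clip [0.6043 0.1973 0.283 ]
side2 297 166.94 154.89 ptr [0.5984 0.1927 0.2472] clip [0.6047 0.1945 0.2832]
side2 298 167.02 155.2 ptr [0.5988 0.1898 0.2478] clip [0.6051 0.1916 0.283 ]
side2 299 167.34 156.89 ptr [0.5992 0.1869 0.2476] clip [0.6055 0.189  0.2781]
```

View pics/cmp.png

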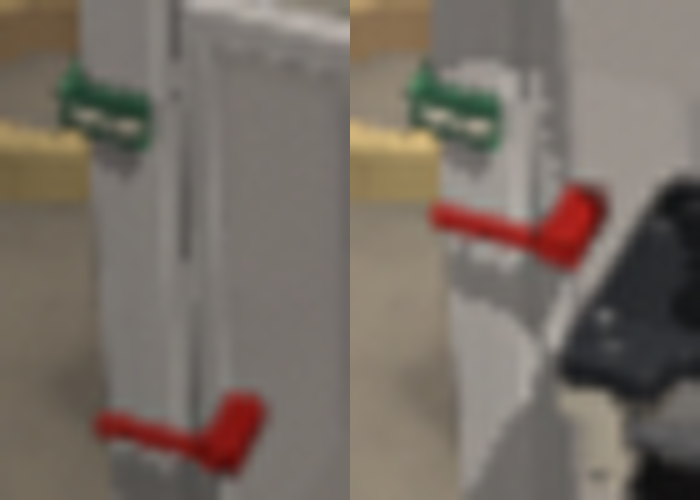

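Crop: the white line runs from (80,108) to (143,126), so at px (296.05,156.35) its z ≈ 0.2766. The pointer bar at the same column is at row 166.95, so z ≈ 0.2475. It needs about 29 mm more; I'll do 26, then look.

apply_moves(targets=[{"dp": [0,0,0.002],"yaw": 0},{"dp": [0,0,0.005],"yaw": 0},{"dp": [0,0,0.009],"yaw": 0},{"dp": [0,0,0.013],"yaw": 0},{"dp": [0,0,0.017],"yaw": 0},{"dp": [0,0,0.021],"yaw": 0},{"dp": [0,0,0.024],"yaw": 0},{"dp": [0,0,0.026],"yaw": 0},{"dp": [0,0,0.026],"yaw": 0}])

```text
time_s: 6.9
tcp_pos: [0.5809, 0.0354, 0.2216]
eef_rot: [-180.0, 1.0, 8.0]
contact_force: [-21.6, 3.0, 1.1]
gripper_width: 0.0006
gripper_force: 11.0
```

```bash
python3 - <<'E'
from plant import cams
from h import *
ims=[]
for k in range(4):
    c=cams.capture("side"); ims.append(c["image"].astype(float))
m=np.mean(ims,0); np.savez("side3.npz",**{**c,"image":m.astype(np.uint8)})
s0=load("side0")["image"]
f=lambda i:cv2.resize(i.astype(np.uint8)[145:195,285:320],None,fx=10,fy=10,interpolation=cv2.INTER_CUBIC)
cv2.imwrite("pics/cmp2.png",np.hstack([f(s0),f(m)])[:,:,::-1])
n=np.array([.990,.138,0])
for u in range(293,304):
    r=m[:,u,0]-(m[:,u,1]+m[:,u,2])/2; v=np.arange(140,185); w=np.clip(r[140:185]-25,0,None); rv=(v*w).sum()/w.sum()
    o,k=ray(c,u,rv); h=o+k*(.619-o@n)/(k@n); print(u,rv.round(2),h.round(4))
# where would the bar centre sit at clip-line height
o,k=ray(c,296.05,156.35); L=o+k*(.6255-o@n)/(k@n); print("line",L.round(4))
for z in(L[2]-.002,L[2],L[2]+.002):
    print(z.round(4),[px(c,np.array([0,0,z])+n*.619+np.array([-.138,.99,0])*q).round(2) for q in(.11,.10,.12)])
E
```

```text
293 159.67 [0.597  0.203  0.2693]
294 158.83 [0.5974 0.1999 0.273 ]
295 159.09 [0.5978 0.197  0.273 ]
296 159.27 [0.5982 0.1941 0.2732]
297 159.59 [0.5986 0.1913 0.2729]
298 159.86 [0.599  0.1884 0.2729]
299 160.02 [0.5994 0.1856 0.2731]
300 160.18 [0.5998 0.1827 0.2734]
301 160.49 [0.6002 0.1799 0.2732]
302 160.73 [0.6006 0.1771 0.2732]
303 161.1 [0.601  0.1742 0.2728]
line [0.6043 0.1975 0.2775]
0.2755 [array([295.78, 158.7 ]), array([299.26, 159.54]), array([292.32, 157.86])]
0.2775 [array([295.74, 158.11]), array([299.22, 158.95]), array([292.28, 157.27])]
0.2795 [array([295.7 , 157.52]), array([299.19, 158.36]), array([292.24, 156.68])]
```

View pics/cmp2.png

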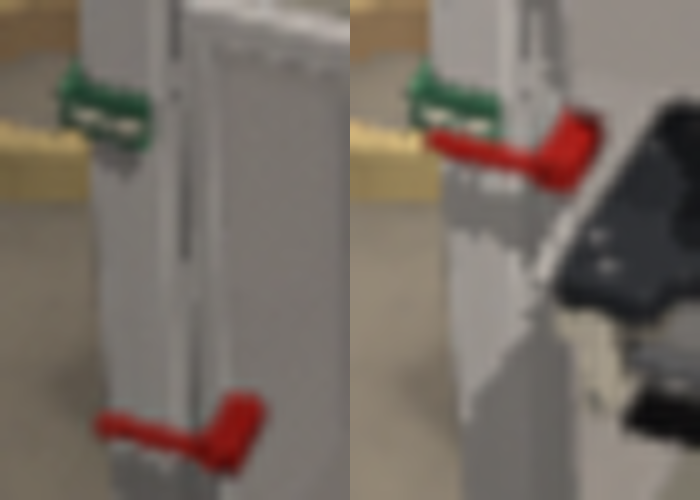

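Pointer and line are now close, about 4 mm apart, with the pointer just below the white line. I'll refine using lower edges, which aren't affected by the visible top faces.

```bash
python3 - <<'E'
from h import *
n=np.array([.990,.138,0]); c=load("side0")
def z(u,v,d): o,k=ray(c,u,v); return (o+k*(d-o@n)/(k@n))[2]
def edge(p,lo,hi,up):  # half-max crossing
    i=lo+int(np.argmax(p[lo:hi])); h=p[i]/2; s=-1 if up else 1
    while p[i+s]>h: i+=s
    return i+s*(p[i]-h)/(p[i]-p[i+s])
A=(load("side0")["image"].astype(float)+load("side2")["image"])/2; B=load("side3")["image"].astype(float)
for u in range(293,300):
    g=A[:,u,1]-(A[:,u,0]+A[:,u,2])/2; r=B[:,u,0]-(B[:,u,1]+B[:,u,2])/2
    print(u,"clip g",g[149:163].round(0),"lum",A[149:163,u].mean(1).round(0))
    rb,rt=edge(r,154,166,False),edge(r,154,166,True); gb=edge(g,155,161,False)
    print("   red top/bot",round(rt,2),round(rb,2),"ptr mid",round(z(u,rb,.619)+.002,4)," clip from bottom",round(z(u,gb,.6255)+.008,4))
E
```

```text
293 clip g [-0.  0.  3. 10. 23. 26. 17.  6. 10. 11. 12. 10. 10.  8.] lum [110. 108. 102.  88.  70.  56.  71. 134.  95.  92. 127. 117. 112. 112.]
   red top/bot 157.38 160.02 ptr mid 0.2701  clip from bottom 0.285
294 clip g [-0.  0.  0.  0. 14. 26. 19.  9. 10. 12.  4.  1.  1.  1.] lum [113. 113. 114. 121.  90.  64.  63. 122.  90.  66.  98. 104. 124. 132.]
   red top/bot 157.55 160.11 ptr mid 0.2706  clip from bottom 0.2851
295 clip g [ 0.  0.  0.  0. 12. 27. 23. 13.  8. 10.  1. -1. -1. -1.] lum [113. 113. 116. 128. 100.  72.  55.  86. 102.  70.  87.  97. 108. 128.]
   red top/bot 157.86 160.4 ptr mid 0.2705  clip from bottom 0.2849
296 clip g [-0. -1. -2. -1.  6. 21. 24. 16.  6. 10.  6.  0. -0. -0.] lum [114. 115. 128. 133. 117.  82.  53.  66. 108.  76.  79.  94. 100. 125.]
   red top/bot 158.03 160.59 ptr mid 0.2707  clip from bottom 0.2853
297 clip g [-0. -1. -1.  0.  2. 19. 26. 16.  5.  8. 10.  2. -0.  0.] lum [114. 115. 129. 134. 117.  82.  56.  65. 132.  94.  65.  88.  96. 107.]
   red top/bot 158.31 160.82 ptr mid 0.2707  clip from bottom 0.2865
298 clip g [-1. -1. -1. -1.  0. 19. 28. 19.  7. 12. 15.  2. -0. -1.] lum [113. 114. 130. 135. 130.  92.  62.  61. 121.  92.  65.  91. 100. 122.]
   red top/bot 158.59 161.11 ptr mid 0.2705  clip from bottom 0.2868
299 clip g [-1.  0.  0.  0.  0. 13. 23. 21. 14. 18. 23.  6. -0. -0.] lum [114. 115. 130. 136. 135. 104.  74.  64.  88.  82.  85. 119. 129. 135.]
   red top/bot 158.84 161.29 ptr mid 0.2707  clip from bottom 0.2766
```

The white line centre is at row about 157.0 (u=296). The pointer's front centre is at about 160.0, with a parallax offset of 1.8 px, so it needs about +4 mm. I'll raise by 4 mm, back straight off, and check with both views.

apply_moves(targets=[{"dp": [0,0,0.002],"yaw": 0},{"dp": [0,0,0.004],"yaw": 0},{"dp": [0,0,0.004],"yaw": 0},{"dp": [0,0,0.004],"yaw": 0}])

```text
time_s: 7.43
tcp_pos: [0.581, 0.0354, 0.2255]
eef_rot: [-180.0, 1.0, 8.0]
contact_force: [-22.2, 2.2, -2.1]
gripper_width: 0.0008
gripper_force: 10.7
```

apply_moves(targets=[{"dp": [-0.003,0,0],"yaw": 0},{"dp": [-0.006,-0.001,0],"yaw": 0},{"dp": [-0.01,-0.001,0],"yaw": 0},{"dp": [-0.02,-0.003,0],"yaw": 0},{"dp": [-0.04,-0.006,0],"yaw": 0},{"dp": [-0.06,-0.008,0],"yaw": 0},{"dp": [-0.075,-0.01,0],"yaw": 0},{"dp": [-0.08,-0.011,0],"yaw": 0},{"dp": [-0.08,-0.011,0],"yaw": 0}])

```text
time_s: 8.18
tcp_pos: [0.5083, 0.0252, 0.2306]
eef_rot: [-180.0, -0.1, 8.1]
contact_force: [0.5, 0.9, 0.8]
gripper_width: 0.0004
gripper_force: 0.0
```

```bash
python3 - <<'E'
from plant import cams
from h import *
B=[]
for n in("side","top"):
    I=[]
    for k in range(4): c=cams.capture(n); I.append(c["image"].astype(float))
    c["image"]=np.mean(I,0).astype(np.uint8); np.savez(n+"4.npz",**c); B.append(np.mean(I,0)); print(redpx(c))
b=B[0]
for u in range(293,301):
    r=b[:,u,0]-(b[:,u,1]+b[:,u,2])/2; i=150+int(np.argmax(r[150:166])); h=r[i]/2; j=i
    while r[j+1]>h: j+=1
    print(u,"bot",round(j+(r[j]-h)/(r[j]-r[j+1]),2),r[152:164].round(0))
f=lambda i,x,y:cv2.resize(i[y:y+50,x:x+35],None,fx=10,fy=10,interpolation=cv2.INTER_CUBIC)
cv2.imwrite("pics/cmp3.png",np.hstack([f(b.astype(np.uint8),285,135),f(B[1].astype(np.uint8),270,170)])[:,:,::-1])
E
```

```text
[([293, 155, 17, 8, 48], [303.1, 158.4], [0.601, 0.17, 0.28])]
[]
293 bot 164.6 [ -2. -10. -17.  -7.  34.  56.  54.  47.  42.  40.  40.  39.]
294 bot 159.19 [  5.  -3. -14. -11.  21.  51.  58.  32.  18.  14.  14.  14.]
295 bot 159.26 [  6.  -2. -13. -14.   8.  51.  67.  41.  12.   6.   6.   5.]
296 bot 159.41 [  6.   2.  -8. -16.  -5.  46.  68.  49.  12.   6.   6.   6.]
297 bot 159.52 [  6.   3.  -6. -17.  -8.  41.  64.  54.  12.   5.   6.   6.]
298 bot 159.79 [  6.   5.  -4. -16. -11.  21.  51.  59.  22.   8.   5.   5.]
299 bot 160.26 [  5.   5.  -2. -11. -12.   7.  51.  68.  42.  11.   6.   6.]
300 bot 160.4 [ 6.  6.  4.  1. -2.  1. 39. 68. 50. 11.  5.  5.]
```

View pics/cmp3.png

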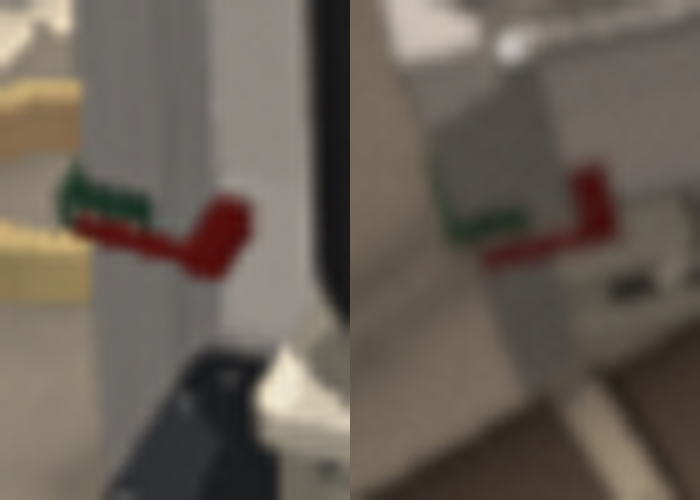

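Side crop: the pointer bar's bottom edge at u=296 is on row 159.4, and level alignment predicted 159.42. In the top crop the bar is clear of the window frame and just in front of the clip. The window is set, so next is the button.

apply_moves(targets=[{"dp": [-0.006,-0.015,0],"yaw": 0},{"dp": [-0.017,-0.045,0],"yaw": 0},{"dp": [-0.03,-0.078,0],"yaw": 0},{"dp": [-0.043,-0.112,0],"yaw": 0},{"dp": [-0.055,-0.145,0],"yaw": 0},{"dp": [-0.066,-0.172,0],"yaw": 0},{"dp": [-0.072,-0.188,-0.01],"yaw": 0},{"dp": [-0.074,-0.194,-0.035],"yaw": 0},{"dp": [-0.074,-0.194,-0.065],"yaw": 0},{"dp": [-0.074,-0.194,-0.095],"yaw": 0},{"dp": [-0.074,-0.194,-0.12],"yaw": 0},{"dp": [-0.074,-0.194,-0.135],"yaw": 0},{"dp": [-0.074,-0.194,-0.14],"yaw": 0},{"dp": [-0.074,-0.194,-0.14],"yaw": 0}])

```text
time_s: 9.75
tcp_pos: [0.4341, -0.169, 0.0885]
eef_rot: [-180.0, 0.2, 8.1]
contact_force: [-0.8, 0.8, -0.4]
gripper_width: 0.0007
gripper_force: 0.0
```

apply_moves(targets=[{"dp": [0,0,-0.006],"yaw": 0},{"dp": [0,0,-0.012],"yaw": 0},{"dp": [0,0,-0.015],"yaw": 0},{"dp": [0,0,-0.018],"yaw": 0},{"dp": [0,0,-0.02],"yaw": 0},{"dp": [0,0,-0.02],"yaw": 0},{"dp": [0,0,-0.02],"yaw": 0}])

```text
time_s: 10.33
tcp_pos: [0.4362, -0.1687, 0.0719]
eef_rot: [179.9, -0.1, 8.2]
contact_force: [-6.4, 3.7, 25.9]
gripper_width: 0.0008
gripper_force: 13.1
```

The tip is at z = 0.050, which is the full 6 mm of travel, with 26 N, so the button is bottomed out. I'll release upward and check.

apply_moves(targets=[{"dp": [0,0,0.005],"yaw": 0},{"dp": [0,0,0.015],"yaw": 0},{"dp": [0,0,0.035],"yaw": 0},{"dp": [-0.01,0,0.06],"yaw": 0},{"dp": [-0.01,0,0.09],"yaw": 0},{"dp": [-0.01,0,0.12],"yaw": 0},{"dp": [-0.01,0,0.14],"yaw": 0},{"dp": [-0.01,0,0.15],"yaw": 0},{"dp": [-0.01,0,0.15],"yaw": 0},{"dp": [-0.01,0,0.15],"yaw": 0}])

```text
time_s: 11.17
tcp_pos: [0.4248, -0.1685, 0.2193]
eef_rot: [-180.0, -0.0, 8.1]
contact_force: [-0.5, -0.1, -0.7]
gripper_width: 0.0004
gripper_force: 0.0
```

```bash
python3 - <<'E'
from plant import cams,get_state
from h import *
c=cams.capture("side"); print(redpx(c),get_state()["contact_force"].round(1),get_state()["tcp_pos"].round(3))
cv2.imwrite("pics/fin.png",np.hstack([cv2.resize(c["image"][140:180,280:320],(400,400),interpolation=cv2.INTER_CUBIC),cv2.resize(c["image"][200:360,260:420],(400,400))])[:,:,::-1])
E
```

```text
[([293, 155, 17, 8, 56], [302.8, 158.5], [0.601, 0.171, 0.279])] [-0.2  0.5 -0. ] [ 0.424 -0.168  0.218]
```

View pics/fin.png

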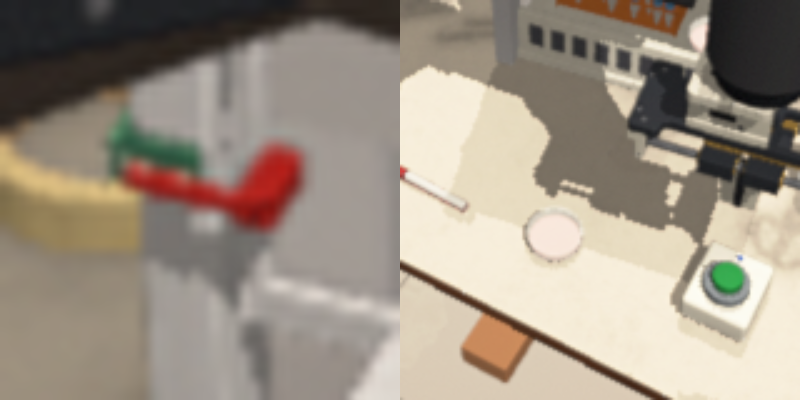

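The pointer still covers the clip's line, unchanged at row 158.5. The button is back up, the bystanders are undisturbed, and the gripper is clear of everything. Handing in.

```bash
python3 -c "
from plant import r
print(r.close_job())"
```

```text
the job is handed in; nothing more can be done
None
```

The job is handed in: the pointer is level with the white line to within about 2 mm by camera, and the start button was pressed fully down and released; but because the tool can only point down, the closed fingertips raised the window by pressing on the lip's front rubber edge, not from squarely beneath it.

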